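Index the toothed wheel three clicks in its filing fixture

TASK

One tooth of the toothed wheel has been filed and the next one must come round to the file rest: on the filing fixture that holds the five-toothed wheel, turn the bar grip on top exactly three clicks clockwise (seen from above), so that it rests in that click, and let go. Leave the other fixture, with the plain disc and the round knob, at its setting.

Things in the scene. Friction and masses are not known exactly. Their poses are not given: they have to be found in the camera images.
- wheel_grip (a point): Centre of the black bar grip (48 long, 16 thick, 53 to 93 mm above the bench), on its vertical turning axis, 80 mm up. x along the bar, its end with a steel dot at -x; y across; z up; turns with it. The bar stands on a brass wheel with five square teeth (84 mm across, top 53 mm up) on a fixed grey base 100 mm square. A file rest, 51 mm high, at a base edge faces the dot at the start.
- wheel (a joint): Angle of bar and toothed wheel, rad: 0 at the start, growing clockwise seen from above. It clicks into a notch every 24 degrees (0.419 rad) and springs to the nearest notch when let go; three clicks are 72 degrees (1.257 rad), one tooth. A click takes about 0.1 N m; free travel 126 degrees either way.
- disc_grip (a point): The same point, 80 mm up, on the other fixture, which is left alone: same base, but a plain brass disc (62 mm diameter, top 53 mm up) and a round fluted black knob, 42 mm diameter, 53 to 93 mm above the bench. Either fixture may stand on the left or the right.
- disc (a joint): Angle of the other fixture's round knob, rad, growing clockwise seen from above, 0 at the start; same 24 degree notches. It must stay in its starting notch.
There are look-alikes about, which are no part of the job. Leave any red look-alike of the part that bears wheel_grip alone.

How it is judged:
At the end, for the whole second after the job is handed in: The bar grip and toothed wheel rest, still and let go, three clicks (72 degrees) clockwise from the start, within 10 degrees; the other fixture's knob is within 10 degrees of its starting angle (value of joint wheel between 1.082 and 1.432 rad and velocity of joint wheel between -0.1 and 0.1 rad/s and value of joint disc between -0.18 and 0.18 rad); the robot touches nothing.
It fails at once if the other fixture's knob is turned out of its notch (by more than 11 degrees) (value of joint disc above 0.2 rad or value of joint disc below -0.2 rad).
It also fails if it takes over 32 s, if anything falls off the work surface, if the arm or the gripper's body presses on something with over 40 N, if the wrist force passes 120 N, or if a joint passes its speed limit or range.

ROBOT

A 6-joint arm with a two-finger parallel gripper is mounted at the origin on the work surface. World frame = base frame: x ahead of the robot, y to its left, z up, the work surface at z = 0. Lengths are in m, angles in rad, forces in N, time in s.
With the tool pointing down it reaches from about 0.375 to 0.9 m from the base axis. Payload 3.1 kg.
Tool frame: the origin (TCP) lies at the centre of the arm's flange, where the gripper is bolted on; the fingertips stand 173 mm ahead of it and the grasp point (between the pads) lies 155 mm ahead of it; z points along the fingers, x is the direction in which the jaws open and shut, and the axes are right-handed (so a half turn about z gives the same grasp; the last joint's range is limited). The gripper opens to 85 mm and grips with 20 to 120 N. Pads are 22 mm wide; open, the fingers measure 114 mm over their backs; the gripper's body (76 mm by 85 mm) begins 54 mm behind the grasp point. The pads swing forward as they close: fully open they stand 13 mm farther back than shut.
Start: joints at [-1.405, 0.527, 1.433, -0, 1.181, -0.178], TCP at [0.211, -0.588, 0.405] pointing down, gripper open.
Joint ranges: [-3.08, 3.08], [-0.75, 2.2], [0.22, 2.44], [-1.43, 4.57], [0, 2.65], [-2.85, 2.85]. Speed limits (rad/s): [2.79, 2.79, 3.14, 3.14, 3.14, 3.14].

INTERFACE

Orientations are given as a unit quaternion [x, y, z, w].
In Python, from station import manip gives the robot as it stands.
- The arm moves only by the shell command python3 -m jog 'ROWS' [OPENING] [FORCE]. ROWS is JSON, a list that holds one entry, the list of rows, each a list of 4 numbers: the shift along the world's x, y, z in mm, then the turn about the world's z in degrees. A call has exactly 8 rows; each row shifts and turns the commanded pose from where the row before left it; what a row does not reach is not made up. A row lasts 1/8 s, in which the tool goes at most 62.5 mm and 10.7 degrees, less where a joint would pass 70% of its speed; a pose out of reach is approached as far as the arm can. A call is refused whole if a number of a shift passes 62.5 or a number of a turn 10.7, either way. A call with a gripper value outside its range is refused whole. OPENING is the opening in per cent of the stroke, from 0 (shut) to 100 (fully open), set as the call begins (- or left out, the last holds). The fingers move at their own pace and stop on an object; FORCE is the grip in N (left out, the last holds). Time passes only in rows, so rows that do not move let the fingers close, or fill a call up. It gives the time, the measured TCP pose, the force and the opening at its end, in the units of the state.
- manip.sense(): the state, without advancing time (a new reading comes with each control period).
- manip.snapshot(name): name is "scene" or "top" or "wrist"; returns the picture (420x560x3 uint8, red, green, blue); there is no depth.
- manip.camera_info(name): a dict with "fx", "fy", "cx", "cy" (pixels), "R" (3x3) and "t" (3): a world point X has camera coordinates R X + t. Camera axes: x right, y down, z forward; pixel columns grow to the right and rows downward; lengths in m; the calibration is good to about 2 mm. The wrist camera is an equidistant fisheye: a pixel r from the principal point sees the ray r / f radians off the axis. A picture is of the moment at which its call begins: read the wrist's pose just before it. camera_info takes no time and is no camera call; for the wrist camera it gives the pose at the moment of the call.
- manip.sign_off(): hands the job in, once; it reports no verdict.
The state is a dict: "t": time; "q": joint angles; "qd": joint speeds; "tau": joint torques, N m; "tcp_pos": TCP position; "tool_rot": TCP orientation; "force": force on the tool from outside, world axes, zero at the start; "ft_torque": the same for the moment, N m; "finger_gap": opening from 0.0 (shut) to 1.0 (fully open).
Only numpy, scipy, OpenCV 4.12 (cv2) and the standard library are available. Lean on these libraries where they do the work, as an engineer would, in place of code of your own. Each camera call takes 0.05 s, during which the arm holds its last target. There are 200 camera calls.

## Working session

There is one attempt and no reset: what is moved stays moved. The work goes in short steps, Python scripts to look and compute and a shell command to move; the robot and the scene stay as the last step left them, time stands still between calls to the robot, and variables do not carry over. Pictures are saved under pics/ and viewed, about 8 in all and at most 12, crops included, and the job is handed in when it is done.

```bash
mkdir -p pics; ls
python3 - <<'E'
from station import manip
import cv2,numpy as np
print(manip.sense())
for n in("scene","top"):
    a=manip.snapshot(n);cv2.imwrite(f"pics/{n}0.png",a[:,:,::-1])
    print(n,manip.camera_info(n))
E
```

```text
pics
{'t': 0.0, 'q': array([-1.40453040e+00,  5.28448288e-01,  1.43392756e+00, -9.69295507e-06,
        1.18140970e+00, -1.78522798e-01]), 'qd': array([ 3.92123182e-04, -2.81338308e-04, -5.56102989e-04,  2.08267049e-03,
       -1.60219861e-03, -1.01322745e-05]), 'tau': array([ 1.69234554e-03, -4.42347801e+01, -1.78023165e+01, -2.28951385e-04,
        8.41343834e-03,  2.55350834e-06]), 'tcp_pos': array([ 0.21120172, -0.58785333,  0.40373617]), 'tool_rot': array([ 8.17924112e-01, -5.75325078e-01, -7.73728754e-04, -7.76893620e-04]), 'force': array([-0.60140828, -0.23600207,  0.44992792]), 'ft_torque': array([-0.01528006,  0.02499878,  0.01935145]), 'finger_gap': 1.0018244810877859}
scene {'fx': 516.9773169708697, 'fy': 516.9773169708697, 'cx': 276.99883155754594, 'cy': 209.94309919714155, 'R': array([[-0.86259641,  0.50578251, -0.01055901],
       [ 0.35237314,  0.58572358, -0.72990483],
       [-0.36298843, -0.633334  , -0.68346723]]), 't': array([ 0.43169579, -0.0541907 ,  1.21860285])}
top {'fx': 536.5245939454018, 'fy': 536.5245939454018, 'cx': 277.7762209782824, 'cy': 213.79069590121156, 'R': array([[ 8.65037644e-04, -9.99994416e-01, -3.22785465e-03],
       [-9.97659636e-01, -6.42319317e-04, -6.83727848e-02],
       [ 6.83703297e-02,  3.27944533e-03, -9.97654621e-01]]), 't': array([-0.05260993,  0.4657921 ,  1.05876062])}
```

View pics/top0.png

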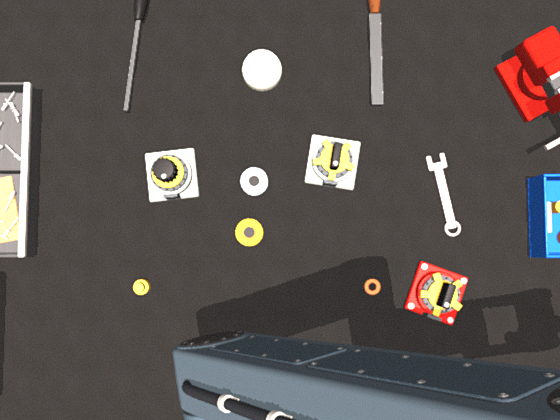

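View pics/scene0.png

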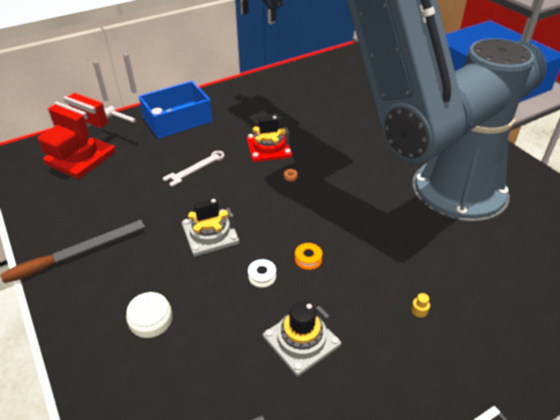

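Top view candidates for the bar grip: grey base with toothed wheel (333,160), which is the target. The red-based look-alike is at (437,293), and the grey base with round knob at (170,173) is the disc fixture. In the scene view the target is at (207,215), the red one at (269,130) and the disc at (303,325). Next I'll check the choice in one close crop and triangulate it.

```bash
cat > h.py <<'E'
import numpy as np,cv2
from station import manip
def ray(ci,u,v,fish=False):
    x,y=(u-ci["cx"])/ci["fx"],(v-ci["cy"])/ci["fy"]
    if fish:
        r=np.hypot(x,y);d=np.array([x*np.sinc(r/np.pi),y*np.sinc(r/np.pi),np.cos(r)])
    else: d=np.array([x,y,1.])
    R=np.array(ci["R"]);d=R.T@d
    return -R.T@np.array(ci["t"]),d/np.linalg.norm(d)
def plane(ci,u,v,z,fish=False):
    c,d=ray(ci,u,v,fish);return c+d*(z-c[2])/d[2]
def tri(a,b):
    (c1,d1),(c2,d2)=a,b
    s=np.linalg.lstsq(np.c_[d1,-d2],c2-c1,rcond=None)[0]
    p,q=c1+s[0]*d1,c2+s[1]*d2
    return (p+q)/2,np.linalg.norm(p-q)
def proj(ci,X):
    p=np.array(ci["R"])@X+ci["t"];return ci["cx"]+ci["fx"]*p[0]/p[2],ci["cy"]+ci["fy"]*p[1]/p[2]
E
python3 - <<'E'
from h import *
T=cv2.imread("pics/top0.png");S=cv2.imread("pics/scene0.png")
a=cv2.resize(T[125:200,295:370],(400,400),interpolation=cv2.INTER_CUBIC)
b=cv2.resize(S[185:260,170:245],(400,400),interpolation=cv2.INTER_CUBIC)
cv2.imwrite("pics/crop.png",np.hstack([a,b]))
E
```

```text
(no output)
```

View pics/crop.png

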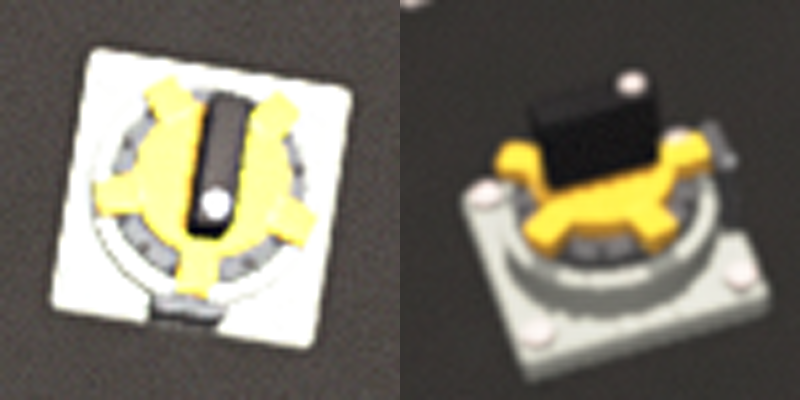

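The crop confirms it: grey base, five square teeth, black bar, and the steel dot toward the file rest (bottom of the top view).

Run:
```python
from h import *
t,s=manip.camera_info("top"),manip.camera_info("scene")
f=lambda o,x,y:(o[0]+x/5.333-.4,o[1]+y/5.333-.4)
P={}
for n,a,b in(("dot",(216,204),(232,83)),("bar",(223,160),(193,88))):
    P[n]=tri(ray(t,*f((295,125),*a)),ray(s,*f((170,185),*b)));print(n,P[n])
e1=plane(t,*f((295,125),231,97),.093);e2=plane(t,*f((295,125),212,222),.093)
print(e1,e2,(e1+e2)/2,np.linalg.norm(e1-e2),"bar yaw",np.degrees(np.arctan2(*(e1-e2)[1::-1])))
# base edges
for c in [(92,48),(352,90),(312,348),(52,306)]: print(plane(t,*f((295,125),*c),.012))
ci=manip.camera_info("wrist");print(ci)
```

```text
dot (array([ 0.55631279, -0.15976577,  0.09338038]), np.float64(0.0006069863247183773))
bar (array([ 0.57136298, -0.16200581,  0.09609774]), np.float64(0.0005126219739743259))
[ 0.59406799 -0.16516561  0.093     ] [ 0.54974202 -0.15820618  0.093     ] [ 0.571905   -0.16168589  0.093     ] 0.04486897909559672 bar yaw -8.922923951937504
[ 0.6293495  -0.12129435  0.012     ]
[ 0.61319128 -0.22008198  0.012     ]
[ 0.51454821 -0.20401791  0.012     ]
[ 0.53047818 -0.10581769  0.012     ]
{'fx': 325.19226210127806, 'fy': 325.19226210127806, 'cx': 279.6660038323025, 'cy': 208.78263965584503, 'R': array([[ 0.33762829, -0.94127574, -0.00266777],
       [-0.9026672 , -0.32458053,  0.28255869],
       [-0.26683155, -0.09299169, -0.9592463 ]]), 't': array([-0.62420568, -0.03596436,  0.37956401])}
```

Height comes out at 93–96 mm, as expected. The bar centre is (0.572, −0.162), which agrees with the base centre. Bar yaw is −8.9° and matches the base edges. I'll grasp with tool x at +81° to keep joint 6 inside its range, starting with a hover.

```bash
python3 -m jog '[[[22.5,26.6,0,9.5],[22.5,26.6,0,9.5],[22.5,26.6,0,9.5],[22.5,26.6,0,9.5],[22.5,26.6,0,9.5],[22.5,26.6,0,9.5],[22.5,26.6,0,9.5],[22.5,26.6,0,9.5]]]' 100 60
python3 -m jog '[[[22.5,26.6,0,9.4],[22.5,26.6,0,9.4],[22.5,26.6,0,9.4],[22.5,26.6,0,9.4],[22.5,26.6,0,9.4],[22.5,26.6,0,9.4],[22.5,26.6,0,9.4],[0,0,0,0]]]'
python3 - <<'E'
from h import *
s=manip.sense();R=manip.camera_info("wrist");a=manip.snapshot("wrist");cv2.imwrite("pics/w1.png",a[:,:,::-1])
np.save("w1.npy",R,allow_pickle=True)
from scipy.spatial.transform import Rotation as Ro
x=Ro.from_quat(s["tool_rot"]).as_matrix()
print(s["t"],s["tcp_pos"],x[:,2],np.degrees(np.arctan2(x[1,0],x[0,0])),s["q"])
E
```

```text
t: 1.1
tcp_pos: [0.3918, -0.3743, 0.4043]
tool_rot: [0.999, 0.053, -0.0, -0.0]
force: [-0.6, -0.2, -0.3]
finger_gap: 0.999
t: 2.1
tcp_pos: [0.5497, -0.1873, 0.4043]
tool_rot: [0.81, 0.586, -0.0, -0.0]
force: [0.2, -0.7, -0.3]
finger_gap: 1.0
2.1 [ 0.54967531 -0.18733096  0.40425225] [-4.19757803e-04  5.72308977e-04 -9.99999748e-01] 71.73635252185032 [-5.20845734e-01  4.68319335e-01  1.54661842e+00  3.18339324e-04
  1.12730380e+00 -1.77301809e+00]
```

View pics/w1.png

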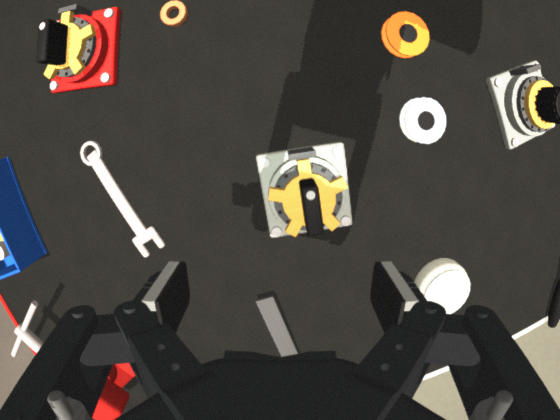

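Wrist view: target in the middle with the dot at (310,196) toward the rest. The bar's top face runs from (309,180) to about (314,235). The disc fixture is at (530,105) and the red look-alike at (80,45). I'll cross-check these by rays.

Run:
```python
from h import *
c=np.load("w1.npy",allow_pickle=True).item();t=manip.camera_info("top")
print(tri(ray(c,310,196,True),ray(t,335.1,162.9)))
for p in[(310,196),(309.5,181),(313.5,234)]:print(plane(c,*p,.093,True))
a=plane(c,309.5,181,.093,True);b=plane(c,313.5,234,.093,True);print((a+b)/2,np.linalg.norm(a-b),np.degrees(np.arctan2(*(b-a)[1::-1])))
for q in[(257,157),(345,143),(353,228),(272,238)]:print(plane(c,*q,.012,True))
```

```text
(array([ 0.55721907, -0.16062625,  0.09083393]), np.float64(0.0022259785059765952))
[ 0.55749707 -0.16138755  0.093     ]
[ 0.54431239 -0.15782379  0.093     ]
[ 0.59320019 -0.16870055  0.093     ]
[ 0.56875629 -0.16326217  0.093     ] 0.05008314263828653 -12.543100811132328
[ 0.51789409 -0.20326623  0.012     ]
[ 0.53305663 -0.10445156  0.012     ]
[ 0.63362463 -0.12209713  0.012     ]
[ 0.61472415 -0.21825132  0.012     ]
```

The second view agrees within 2 mm (dot height 91 mm). Now I'll centre and descend with open jaws to grasp height (TCP z 0.236).

```bash
python3 -m jog '[[[11,12.6,0,4.7],[11.3,12.7,0,4.7],[0,0,-30,0],[0,0,-40,0],[0,0,-40,0],[0,0,-30,0],[0,0,-20,0],[0,0,-8,0]]]' 100 60
python3 -m jog '[[[0,0,0,0],[0,0,0,0],[0,0,0,0],[0,0,0,0],[0,0,0,0],[0,0,0,0],[0,0,0,0],[0,0,0,0]]]' 0 60
python3 - <<'E'
from h import *
s=manip.sense();a=manip.snapshot("wrist");cv2.imwrite("pics/w2.png",a[:,:,::-1])
print(s)
E
```

```text
t: 3.15
tcp_pos: [0.5701, -0.1648, 0.2353]
tool_rot: [0.761, 0.648, -0.001, -0.001]
force: [0.1, 0.1, 0.5]
finger_gap: 0.997
t: 4.15
tcp_pos: [0.5714, -0.1631, 0.2377]
tool_rot: [0.761, 0.649, 0.001, 0.0]
force: [-0.7, 4.2, 5.0]
finger_gap: 0.179
{'t': 4.15, 'q': array([-4.66244998e-01,  7.15867857e-01,  1.63626072e+00,  1.57372105e-03,
        7.88526529e-01, -1.88026785e+00]), 'qd': array([ 0.00016439, -0.00015105, -0.00106777, -0.00040571, -0.00034049,
        0.00042595]), 'tau': array([-2.56934747e+00, -4.22941411e+01, -1.08413762e+01, -7.56579582e-01,
       -4.01840759e-01, -1.15368978e-02]), 'tcp_pos': array([ 0.5714017 , -0.1631408 ,  0.23770668]), 'tool_rot': array([7.60666332e-01, 6.49142665e-01, 6.96332190e-04, 2.16032851e-04]), 'force': array([-0.68225366,  4.18258006,  5.04709558]), 'ft_torque': array([ 0.58495195, -0.06352022,  0.0207131 ]), 'finger_gap': 0.17921954718383934}
```

View pics/w2.png

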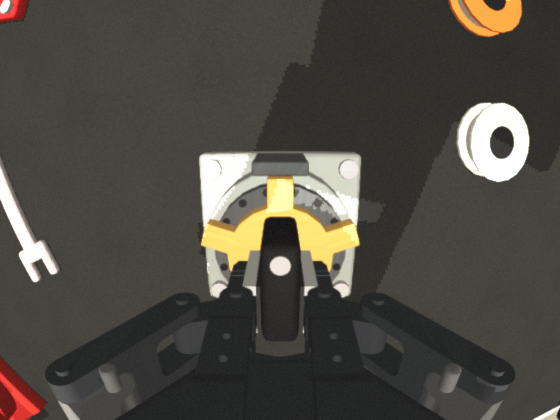

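The bar (gap 15 mm) is between the pads and centred, with the dot at (280,266) toward the rest and the tooth facing it at (280,190). Next: turn 72° clockwise, settle, and check before letting go.

```bash
python3 -m jog '[[[0,0,0,-9],[0,0,0,-9],[0,0,0,-9],[0,0,0,-9],[0,0,0,-9],[0,0,0,-9],[0,0,0,-9],[0,0,0,-9]]]'
python3 -m jog '[[[0,0,0,0],[0,0,0,0],[0,0,0,0],[0,0,0,0],[0,0,0,0],[0,0,0,0],[0,0,0,0],[0,0,0,0]]]'
python3 - <<'E'
from h import *
from scipy.spatial.transform import Rotation as Ro
s=manip.sense();a=manip.snapshot("wrist");cv2.imwrite("pics/w3.png",a[:,:,::-1])
x=Ro.from_quat(s["tool_rot"]).as_matrix();print(np.degrees(np.arctan2(x[1,0],x[0,0])),s["force"],s["ft_torque"],s["finger_gap"],s["tcp_pos"])
E
```

```text
t: 5.2
tcp_pos: [0.5715, -0.163, 0.2377]
tool_rot: [0.997, 0.076, 0.001, -0.0]
force: [1.1, 4.5, 5.7]
finger_gap: 0.174
t: 6.2
tcp_pos: [0.5715, -0.163, 0.2377]
tool_rot: [0.997, 0.078, 0.001, -0.0]
force: [0.5, 4.8, 5.6]
finger_gap: 0.175
8.95355368561125 [0.52125376 4.82905127 5.61878795] [ 0.68324816  0.0018757  -0.02640841] 0.17481526473386855 [ 0.57150407 -0.16299265  0.23769864]
```

View pics/w3.png

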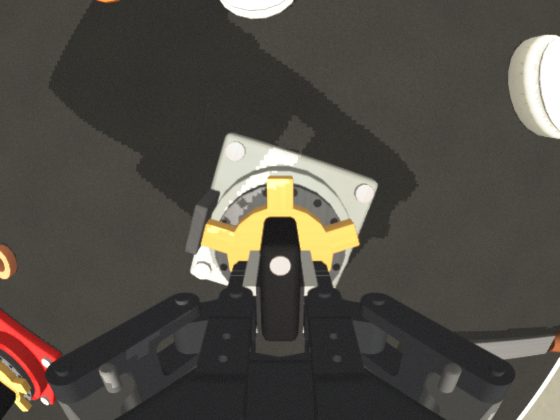

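The wheel followed the tool by 72° and the base now looks rotated in the wrist view, with no slip. I'll release it, wait, then lift straight up.

```bash
python3 -m jog '[[[0,0,0,0],[0,0,0,0],[0,0,0,0],[0,0,0,0],[0,0,0,0],[0,0,0,0],[0,0,0,0],[0,0,0,0]]]' 100
python3 -m jog '[[[0,0,10,0],[0,0,20,0],[0,0,30,0],[0,0,40,0],[0,0,40,0],[0,0,20,0],[0,0,10,0],[0,0,0,0]]]'
python3 -m jog '[[[-20,-30,0,0],[-30,-40,0,0],[-30,-40,0,0],[-30,-40,0,0],[-30,-40,0,0],[-20,-20,0,0],[0,0,0,0],[0,0,0,0]]]'
python3 - <<'E'
from h import *
a=manip.snapshot("top")[:,:,::-1];s=manip.sense();print(s["t"],s["force"],s["finger_gap"])
c=[cv2.resize(a[125:200,x:x+75],(400,400),interpolation=cv2.INTER_CUBIC) for x in(295,135)]
cv2.imwrite("pics/end.png",np.hstack(c));cv2.imwrite("pics/top1.png",a)
o=cv2.imread("pics/top0.png");print("disc diff",cv2.absdiff(np.ascontiguousarray(a),o)[145:205,140:202].mean())
E
```

```text
t: 7.25
tcp_pos: [0.5711, -0.1639, 0.2367]
tool_rot: [0.997, 0.078, -0.0, 0.0]
force: [0.7, 0.3, 0.5]
finger_gap: 1.004
t: 8.25
tcp_pos: [0.571, -0.1638, 0.4073]
tool_rot: [0.997, 0.078, 0.0, 0.0]
force: [-0.2, -0.0, -0.1]
finger_gap: 0.999
t: 9.25
tcp_pos: [0.4112, -0.3733, 0.4058]
tool_rot: [0.997, 0.078, -0.0, -0.001]
force: [-0.8, -0.3, 0.2]
finger_gap: 0.999
9.3 [0.24342941 0.77091168 0.36362291] 0.9984272923789724
disc diff 1.9202508960573477
```

View pics/end.png

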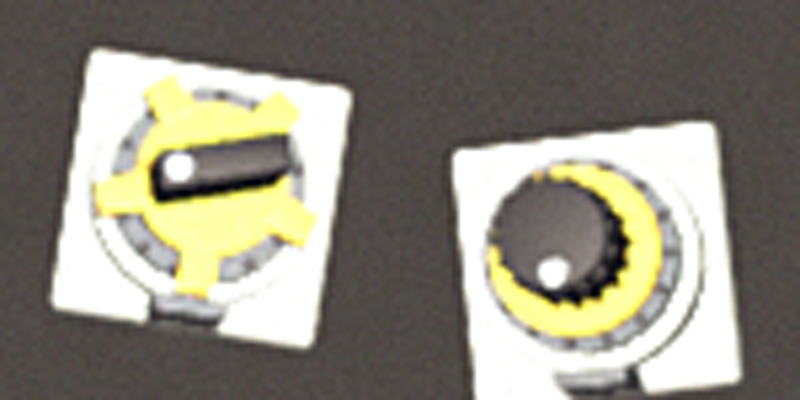

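The dot has gone from the bottom (216,204) to the left (179,168). That is about 71° clockwise, and the teeth line up again on their old positions. The disc knob is unchanged, so I'm handing in.

```bash
python3 -c "
from station import manip
manip.sign_off()"
```

```text
the job is handed in; nothing more can be done
```

I turned the bar grip on the grey five-toothed fixture three clicks clockwise, let go, moved the arm clear and handed the job in at about 9.3 s.

- **Wheel:** the tool turned 72.0° in the grip without slipping. After release, the top view shows the bar about 71° clockwise of its start, read by eye from the image. The teeth line up on their old positions, one tooth on.
- **Other fixture:** the round knob looks unchanged against the first picture. The red look-alike was not approached.
- **Robot:** the gripper is open and clear, the contact force is near zero, and the force readings I took along the way never passed about 8 N.
- **Position checks:** the views agreed within about 3 mm, and the measured heights of 91–96 mm fit the given 93 mm. The bar's direction from the wrist view was 3.6° off the top view. I used the top-view value because the base edges matched it.

No check failed.

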